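# Fit a new roll of sealing film in the unwinder and clamp it

### The arm

A 7-joint arm with a two-finger parallel gripper is mounted at the origin on a cart in front of the work surface, level with it; the furniture and walls round the work are solid. World frame = base frame: x ahead of the robot, y to its left, z up, the work surface at z = 0. Lengths are in m, angles in rad, forces in N, time in s.
With the tool pointing down it reaches from about 0.425 to 0.95 m from the base axis. Payload 4.7 kg.
Tool frame: the origin (TCP) lies at the centre of the arm's flange, where the gripper is bolted on; the fingertips stand 182 mm ahead of it and the grasp point (between the pads) lies 164 mm ahead of it; z points along the fingers, y is the direction in which the jaws open and shut (so a half turn about z gives the same grasp; the last joint's range is limited). The gripper opens to 87 mm and grips with 3 to 60 N. Pads are 19 mm wide; open, the fingers measure 117 mm over their backs; the gripper's body (75 mm by 190 mm) begins 51 mm behind the grasp point.
Start: joints at [-1.213, 0.469, -0.049, 1.532, 0.024, 1.141, -0.082], TCP at [0.255, 0.625, 0.405] pointing down, gripper open.
Joint ranges: [-2.59, 2.59], [-0.33, 1.99], [-1.39, 1.29], [0.1, 2.45], [-1.04, 4.18], [0.21, 1.99], [-2.66, 2.66]. Speed limits (rad/s): [2.57, 2.57, 3.14, 3.14, 3.14, 3.14, 3.14].

### API

Orientations are given as a 3x3 rotation matrix whose columns are the frame's x, y, z axes.
In Python, from cell import ctrl gives the robot as it stands.
- The arm moves only by the tool arm_command, never from a script. Its argument "moves" is a list of rows, each a list of 6 numbers: the shift along the world's x, y, z in units of 0.04 m (1.0 is 0.04 m), then the turn, a rotation vector about the world's x, y, z in units of 180 degrees (1.0 is 180 degrees). A call has 1 to 12 rows; each row shifts and turns the pose as measured when the row begins; what a row does not reach is not made up. A row lasts 1/12 s, in which the tool goes at most 41.7 mm and 7.16 degrees, less where a joint would pass 70% of its speed; a pose out of reach is approached as far as the arm can. A call with a number of a shift or a turn outside -1 to 1 is refused whole. A call with a gripper value outside its range is refused whole. "fingers" is the gripper's target within -1 to 1 (fully open at 1, half-way at 0, shut at -1), set as the call begins (left out, the last holds). The fingers move at their own pace and stop on an object; "newtons" is the grip in N (left out, the last holds). Time passes only in rows, so rows that do not move let the fingers close. It gives the time, the measured TCP pose, the force and the opening at its end, in the units of the state.
- ctrl.get_state(): the state, without advancing time (a new reading comes with each control period).
- ctrl.capture(name): name is "side" or "top"; returns (picture, depth): 384x512x3 uint8, red, green, blue; 384x512 float32, m along the optical axis (not along the pixel's ray), 0 where there is no reading.
- ctrl.calibration(name): a dict with "fx", "fy", "cx", "cy" (pixels), "dist" ([k1, k2, p1, p2, k3] as OpenCV has them; the pictures are not rectified), "R" (3x3) and "t" (3): a world point X has camera coordinates R X + t. Camera axes: x right, y down, z forward; pixel columns grow to the right and rows downward; lengths in m; the calibration is good to about 2 mm. A picture is of the moment at which its call begins. calibration takes no time and is no camera call.
- ctrl.close_job(): hands the job in, once; it reports no verdict.
The state is a dict: "time": time; "joints": joint angles; "qvel": joint speeds; "joint_efforts": joint torques, N m; "tool_pos": TCP position; "ee_rot": TCP orientation; "wrist_force": force on the tool from outside, world axes, zero at the start; "moment": the same for the moment, N m; "finger_gap": finger opening in m.
Only numpy, scipy, OpenCV 4.12 (cv2) and the standard library are available. Lean on these libraries where they do the work, as an engineer would, in place of code of your own. Each camera call takes 0.05 s, during which the arm holds its last target. There are 200 camera calls.

### The job

Fit the new roll of cup-sealing film in the film unwinder: lay the roll on the two bars between the discs without dropping it, then, with the cam lever still open, push the sliding carriage up with a light hand until the roll sits snug and without play between both discs. Then flip the carriage's cam lever over so that it snaps past centre and lies level, clamping the roll, and leave the things standing about where they are.

Things in the scene. Friction and masses are not known exactly. Their poses are not given: they have to be found in the camera images.
- unwinder: film unwinder fixed to the worktop: metal bed 124 x 302 mm with two level steel bars, a grey cheek with the end disc at its far end and a sliding carriage at its near end. Origin on the worktop under the roll's axis; y runs along the bars from the carriage to the end disc (mostly away from the robot), x across the bars (mostly to the robot's right), z up. Bed from y = -195 to +107 mm, 10 mm high
- cradle (a point): over the middle of the bars: x = 0, y = +15 mm, z = 54 mm in the unwinder's frame (bars 12 mm thick, 48 mm apart, centres 22 mm up; a 68 mm roll lying on both has its axis at z = 54 mm). The end disc (54 mm across, rubber faced) sits on a stiff screw in the cheek (y = +84 to +104, 88 mm high); its face, set anew each time, is somewhere from y = +64 to +76 mm and does not give
- hub_disc: the pressing disc on the sliding carriage (54 mm across, rubber faced, sprung: it gives 1 mm for each 14 N; with the lever open the roll wants only a light touch, not over 15 N). Origin at the centre of its face, which looks to +y of the unwinder; at x = 0, z = 54 mm in the unwinder's frame
- hub_slide (a joint): travel of the sliding carriage along the bars, m: 0 is fully back (disc face at y = -75 mm of the unwinder), growing towards the end disc; where a roll gets snug depends on the end disc (0.029 to 0.041), end of travel 0.046. It drags with about 3 N, and up to 8 N with a roll in front of it, while the lever is open; the closed lever locks it on its rail
- slide_knob (a point): middle of the grip of the black upright knob at the rear of the carriage, 64 mm above the worktop: 19 mm across, from 48 to 80 mm above the worktop, standing free on the carriage's flat top (38 mm above the worktop, 88 mm wide). It is 92 mm behind the pressing disc's face and 54 mm behind the lever's middle
- cam_lever (a joint): angle of the cam lever on top of the carriage, rad. 0: fully open, leaning 0.23 from upright towards +x of the unwinder; it is upright at 0.23, closes by tipping towards -x (mostly to the robot's left) and lies level at its stop at 1.8. It resists up to 0.3 N m (most near 0.8) and springs back open if let go; past dead centre at 1.45 it snaps on to 1.8 by itself and stays
- lever_pin (a point): the lever's pivot, its axis along the bars: x = 0, 90 mm above the worktop, 38 mm behind the pressing disc's face (lever open); it rides with the carriage. Closing, the cam drives the disc out by 2 mm (a roll that was snug is then pressed with about 24 N) and locks the carriage on its rail; with a gap of 0.6 mm or more left, the clamp is too weak
- lever_tip (a point): point on the middle line of the lever's black paddle, 58 mm from its pin; the lever ends 68 mm from its pin, is 20 mm wide along the bars and 8 mm thick there
- film_roll: white roll of sealing film, 68 mm across and 110 mm long, 0.3 to 0.55 kg, lying on its side on the worktop to the robot's right. Origin at the centre of one end face; its z axis runs along the roll's axis into the roll
- roll_mid (a point): the middle of the roll, on its axis
- sauce_cups: bystander: small stack of clear sauce cups, 70 mm across, 69 mm high, origin under its middle
- jigger: bystander: steel double jigger, 45 mm across, 78 mm high, origin under its middle
- scoop: bystander: steel scoop with a black grip, 229 x 70 x 46 mm, lying, origin under its middle, x along it

How it is judged:
On the way, in this order (a step that is already met when the one before it is completed fails the run):
1. the roll lies on both bars between the discs, let go (x of roll_mid in the frame of unwinder between -0.006 and 0.006 m and z of roll_mid in the frame of unwinder between 0.048 and 0.06 m and angle between the z axis of film_roll and the y axis of unwinder, either way round below 0.06 rad and y of roll_mid in the frame of unwinder between -0.025 and 0.022 m and contact force between the fingers and film_roll below 0.1 N and linear speed of film_roll below 0.02 m/s), for 0.2 s.
2. with the lever still open, the roll is snug between both discs (the pressing disc pushes on it with over 3 N) (x of roll_mid in the frame of unwinder between -0.006 and 0.006 m and z of roll_mid in the frame of unwinder between 0.048 and 0.06 m and angle between the z axis of film_roll and the y axis of unwinder, either way round below 0.06 rad and contact force between hub_disc and film_roll above 3 N and value of joint cam_lever below 0.3 rad), for 0.05 s.
3. the lever has snapped past centre to its stop (value of joint cam_lever above 1.72 rad), for 0.2 s.
At the end, for the whole second after the job is handed in: The roll lies at rest on both bars (middle within 6 mm of their middle plane, 48 to 60 mm up, axis within 0.06 rad), clamped between the discs (pressing disc pushing on it with over 15 N), and the lever is at its closed stop (over 1.72 rad) (x of roll_mid in the frame of unwinder between -0.006 and 0.006 m and z of roll_mid in the frame of unwinder between 0.048 and 0.06 m and angle between the z axis of film_roll and the y axis of unwinder, either way round below 0.06 rad and value of joint cam_lever above 1.72 rad and contact force between hub_disc and film_roll above 15 N and linear speed of film_roll below 0.01 m/s); the robot touches nothing.
It fails at once if the pressing disc squeezes the roll with more than 40 N (contact force between hub_disc and film_roll above 40 N).
It fails at once if with the lever still open, the pressing disc is rammed against the roll with more than 18 N (value of joint cam_lever below 0.1 rad and contact force between hub_disc and film_roll above 18 N).
It fails at once if the roll is dropped (it falls freely faster than 0.7 m/s, about 25 mm) (linear speed of film_roll above 0.7 m/s and contact force between the fingers and film_roll below 0.1 N).
It fails at once if a bystander (sauce cups, jigger, scoop) is moved more than 30 mm (distance of any of sauce_cups, jigger, scoop from where it was at the start of the episode above 0.03 m).
It also fails if it takes over 72 s, if anything falls off the work surface, if the arm or the gripper's body presses on something with over 40 N, if the wrist force passes 120 N, or if a joint passes its speed limit or range.

## Working session

There is one attempt and no reset: what is moved stays moved. The work goes in short steps, Python scripts to look and compute and a tool call to move; the robot and the scene stay as the last step left them, time stands still between calls to the robot, and variables do not carry over. Pictures are saved under pics/ and viewed, about 8 in all and at most 12, crops included, and the job is handed in when it is done.

Besides the shell and the picture viewer there is one more tool, called after "Emit:" as name(argument=value, ...), one argument or row to a line, values as JSON. arm_command: Moves the arm, as the interface text tells. Shifts and turns lie within -1 to 1; 1 stands for 0.04 m of shift or 180 degrees of turn. Its arguments: {"type":"object","properties":{"moves":{"type":"array","items":{"type":"array","items":{"type":"number","minimum":-1,"maximum":1}}},"fingers":{"type":"number"},"newtons":{"type":"number"}},"required":["moves"]}

```bash
mkdir -p pics; ls; cat > h.py <<'E'
import numpy as np, cv2
from cell import ctrl
def cap(name,fn=None):
    im,d=ctrl.capture(name)
    np.savez('last_%s.npz'%name,im=im,d=d)
    if fn: cv2.imwrite('pics/'+fn,im[:,:,::-1])
    return im,d
def cloud(name,d):
    c=ctrl.calibration(name); K=np.array([[c['fx'],0,c['cx']],[0,c['fy'],c['cy']],[0,0,1.]])
    v,u=np.mgrid[:d.shape[0],:d.shape[1]]
    p=cv2.undistortPoints(np.stack([u,v],-1).reshape(-1,1,2).astype(float),K,np.array(c['dist'])).reshape(d.shape+(2,))
    P=np.dstack([p*d[...,None],d])
    return (P-np.array(c['t']))@np.array(c['R'])
E
python3 - <<'E'
from h import *
s=ctrl.get_state();print(s)
a,d=cap('top');b,e=cap('side')
cv2.imwrite('pics/a.png',np.vstack([a,b])[:,:,::-1][:, :] if 0 else a[:,:,::-1]);cv2.imwrite('pics/b.png',b[:,:,::-1])
for n in('top','side'):
    c=ctrl.calibration(n);print(n,c, -np.array(c['R']).T@np.array(c['t']))
E
```

```text
pics
{'time': 0.0, 'joints': array([-1.21292101,  0.46947174, -0.04858   ,  1.53368817,  0.02410762,
        1.14102608, -0.08232124]), 'qvel': array([ 0.00105938, -0.00016142,  0.00039016,  0.00258369,  0.00072626,
       -0.00125444,  0.00144544]), 'joint_efforts': array([ 3.66540107e-04, -5.07958531e+01, -8.04792834e-02, -2.36161047e+01,
       -6.12999033e-02,  3.78782849e-02,  1.74000902e-04]), 'tool_pos': array([0.25450795, 0.62491867, 0.40368105]), 'ee_rot': array([[-9.26130305e-01,  3.77203133e-01, -6.74525797e-04],
       [ 3.77203725e-01,  9.26128379e-01, -1.89072602e-03],
       [-8.84902939e-05, -2.00549231e-03, -9.99997985e-01]]), 'wrist_force': array([-0.11708074,  0.65505253, -0.73849886]), 'moment': array([0.02827936, 0.00319477, 0.04929884]), 'finger_gap': 0.08682017267138219}
top {'fx': 408.1868458887363, 'fy': 408.1868458887363, 'cx': 247.6185371319269, 'cy': 189.64706863763163, 'dist': array([-0.00210465,  0.        ,  0.        ,  0.        ,  0.        ]), 'R': array([[ 0.00376944, -0.99992129, -0.01196702],
       [-0.99816476, -0.003039  , -0.06048041],
       [ 0.06043928,  0.01217303, -0.99809765]]), 't': array([0.0948648 , 0.53700095, 1.21639293])} [0.46213992 0.08168208 1.24769221]
side {'fx': 349.8876914169634, 'fy': 349.8876914169634, 'cx': 258.55305491523063, 'cy': 196.75889678872454, 'dist': array([-0.08448653,  0.        ,  0.        ,  0.        ,  0.        ]), 'R': array([[ 0.80506792, -0.59308612,  0.01070095],
       [-0.40493128, -0.56266629, -0.72071999],
       [ 0.43347008,  0.57589539, -0.6931437 ]]), 't': array([-0.38781176,  0.32595448,  0.74290165])} [ 0.12217833 -0.47443581  0.75400946]
```

View pics/a.png

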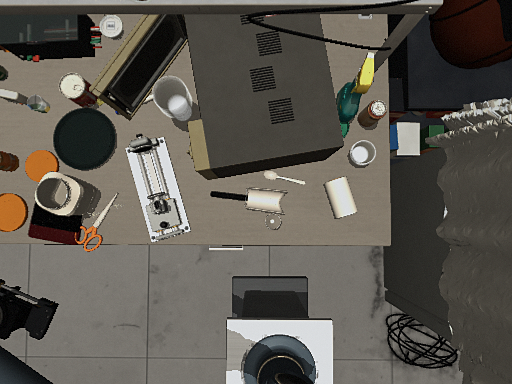

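View pics/b.png

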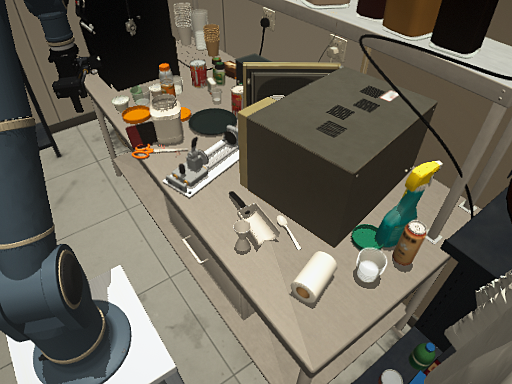

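The top view shows the unwinder at about (158,190), with its cheek near (145,143) and carriage near (165,218). The roll is at (341,198), the scoop at (248,200), the jigger at (273,222) and the cups at (362,152). A large box stands behind, at (265,90).

```bash
python3 - <<'E'
from h import *
for n in('top','side'):
    z=np.load('last_%s.npz'%n); P=cloud(n,z['d']); np.save('P_%s.npy'%n,P)
P=np.load('P_top.npy'); im=np.load('last_top.npz')['im']
# table plane
print('table z',[P[v,u].round(4) for v,u in((230,300),(215,220),(190,300),(220,370))])
def rg(u0,u1,v0,v1,zmin): 
    Q=P[v0:v1,u0:u1].reshape(-1,3); return Q[Q[:,2]>zmin]
Q=rg(315,365,170,225,.03)
print('roll',len(Q),Q[:,2].max()); 
T=np.vstack([Q]); r=cv2.minAreaRect(T[:,:2].astype(np.float32));print(r, cv2.boxPoints(r))
Q=np.load('P_side.npy')[240:310,280:345].reshape(-1,3);Q=Q[(Q[:,2]>.01)];
r=cv2.minAreaRect(Q[:,:2].astype(np.float32));print('side roll',len(Q),Q.max(0),r)
# bed: whitish pixels at z~.01
m=(P[...,2]>.004)&(P[...,2]<.016)&(im.min(2)>150); m[:, :115]=0;m[:,200:]=0;m[:125]=0
Q=P[m];r=cv2.minAreaRect(Q[:,:2].astype(np.float32));print('bed',len(Q),r,cv2.boxPoints(r),np.median(Q[:,2]))
Q=rg(115,200,125,250,.02);print('high z',np.percentile(Q[:,2],[50,90,99,100]))
for nm,(u0,u1,v0,v1) in dict(scoop=(205,290,182,212),jig=(262,285,212,232),cups=(345,380,138,168),box=(185,345,10,180)).items():
    Q=rg(u0,u1,v0,v1,.012);print(nm,Q.min(0).round(3),Q.max(0).round(3))
V=im[120:250,110:200];D=P[120:250,110:200,2]
c=cv2.applyColorMap(np.clip(D*255/.17,0,255).astype(np.uint8),cv2.COLORMAP_JET)
o=np.hstack([cv2.resize(V[:,:,::-1],None,fx=4,fy=4,interpolation=2),cv2.resize(c,None,fx=4,fy=4,interpolation=0)])
cv2.imwrite('pics/c.png',o)
E
```

```text
table z [array([ 0.4152, -0.0629, -0.0011]), array([0.4599, 0.1806, 0.0038]), array([ 0.537 , -0.0631,  0.0018]), array([ 0.4464, -0.2755, -0.0007])]
roll 902 1.2476922102310224
((0.4811142683029175, -0.06754124164581299), (0.111481212079525, 0.29596081376075745), 17.589765548706055) [[ 0.3832602   0.0566755 ]
 [ 0.47269946 -0.22544757]
 [ 0.57896835 -0.19175798]
 [ 0.48952907  0.09036508]]
side roll 1478 [ 0.6644403  -0.09964916  0.75400946] ((0.3713882267475128, -0.2679727077484131), (0.6411408185958862, 0.08870618790388107), 31.763500213623047)
bed 1764 ((0.529374897480011, 0.4057140350341797), (0.30072829127311707, 0.1930558830499649), 16.778072357177734) [[0.35754746 0.45472786]
 [0.41327602 0.26989034]
 [0.70120233 0.3567002 ]
 [0.6454738  0.54153776]] 0.010318356368141761
high z [0.04187232 0.27602337 1.24769221 1.24769221]
scoop [ 0.462 -0.017  0.012] [0.543 0.211 1.248]
jig [ 0.423 -0.011  0.015] [0.47  0.082 1.248]
cups [ 0.462 -0.273  0.016] [0.68  0.082 1.248]
box [ 0.462 -0.196  0.012] [1.009 0.292 1.248]
```

View pics/c.png

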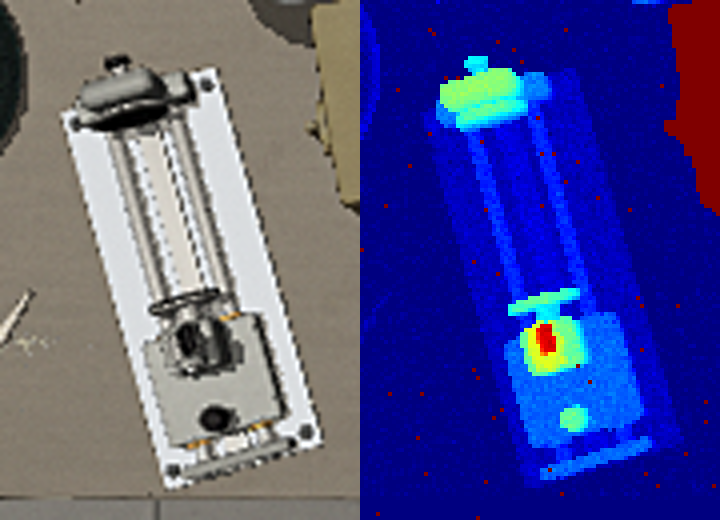

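The crop shows the bed's corners at about (63,112), (215,68), (322,440) and (167,487) in 4x crop pixels. The knob is at (215,418), and the lever's red top is at (545,338) in the depth half.

```bash
python3 - <<'E'
from h import *
from scipy.optimize import least_squares
z=np.load('last_top.npz');im=z['im'];d=cv2.medianBlur(z['d'],3);P=cloud('top',z['d']);P[z['d']==0]=np.nan
c=ctrl.calibration('top');K=np.array([[c['fx'],0,c['cx']],[0,c['fy'],c['cy']],[0,0,1.]]);R=np.array(c['R']);C=-R.T@np.array(c['t'])
def ray(u,v,h):
    p=cv2.undistortPoints(np.array([[[u,v]]],float),K,np.array(c['dist']))[0,0]; q=R.T@np.array([*p,1]); return C+q*(h-C[2])/q[2]
m=(P[...,2]>.004)&(P[...,2]<.018)&(im.min(2)>150); m[:, :115]=0;m[:,200:]=0;m[:125]=0;m[245:]=0
n,l,s,_=cv2.connectedComponentsWithStats(m.astype(np.uint8)); 
m=np.isin(l,[i for i in range(1,n) if s[i,4]>60])
Q=np.array([ray(u,v,.01)[:2] for v,u in zip(*np.nonzero(m))]);r=cv2.minAreaRect(Q.astype(np.float32));print('bed',r);print(cv2.boxPoints(r))
cs=[ray(110+a/4-.4,120+b/4-.4,.01) for a,b in((63,112),(215,68),(322,440),(167,487))]
print(np.array(cs).round(4)); 
print('sizes',[np.linalg.norm(cs[i]-cs[(i+1)%4]).round(4) for i in range(4)])
y=(cs[0]+cs[1]-cs[2]-cs[3])[:2];y/=np.linalg.norm(y);ctr=np.mean(cs,0)[:2];x=np.array([y[1],-y[0]])
O=ctr+y*.044;print('origin',O,'y',y,'ang',np.degrees(np.arctan2(y[1],y[0])))
U=np.stack([(P[...,:2]-O)@x,(P[...,:2]-O)@y,P[...,2]],-1)
def S(a,b,e,f,g,h): 
    k=(U[...,0]>a)&(U[...,0]<b)&(U[...,1]>e)&(U[...,1]<f)&(U[...,2]>g)&(U[...,2]<h);return U[k]
for nm,a in dict(bars=(-.04,.04,-.04,.05,.02,.035),knob=(-.03,.03,-.19,-.145,.06,.1),disc=(-.04,.04,-.085,-.06,.065,.09),carr=(-.06,.06,-.19,-.08,.03,.046),enddisc=(-.04,.04,.055,.081,.06,.085),lev=(-.05,.06,-.14,-.09,.125,.2),cheek=(-.06,.06,.08,.11,.07,.1)).items():
    q=S(*a);print(nm,len(q),q.min(0).round(4),q.max(0).round(4),q.mean(0).round(4))
q=S(-.04,.04,-.04,.05,.022,.035)
for sg in(-1,1):
    b=q[q[:,0]*sg>0];print('bar',np.polyfit(b[:,1],b[:,0],1))
# roll
Q=P[165:230,312:370].reshape(-1,3);Q=Q[(Q[:,2]>.035)&(Q[:,2]<.1)]
Pp=np.load('P_side.npy')[235:315,275:350].reshape(-1,3);Pp=Pp[(Pp[:,2]>.015)&(Pp[:,2]<.1)&(Pp[:,0]>.4)&(Pp[:,0]<.6)]
for nm,A in(('top',Q),('side',Pp)):
    def f(p):
        n=np.array([np.cos(p[2]),np.sin(p[2])]); w=A[:,:2]-p[:2]
        s=w@np.array([-n[1],n[0]]); return np.hypot(s,A[:,2]-.034)-.034
    o=least_squares(lambda p:np.append(f([p[0]*1,p[1],p[2]]),1e-3*(p[0]-A[:,0].mean())),[*A[:,:2].mean(0),np.radians(17)],loss='soft_l1',f_scale=.003)
    p=o.x;n=np.array([np.cos(p[2]),np.sin(p[2])]);t=(A[:,:2]-p[:2])@n
    print(nm,len(A),'mid',p[:2]+n*(np.percentile(t,1)+np.percentile(t,99))/2,'len',np.ptp(np.percentile(t,[1,99])),'ang',np.degrees(p[2]),A[:,2].max(),np.std(f(p)))
for nm,(u0,u1,v0,v1) in dict(scoop=(205,290,182,212),jig=(262,285,212,232),cups=(345,380,138,168),spoon=(262,308,165,187),box=(185,345,10,180)).items():
    Q=P[v0:v1,u0:u1].reshape(-1,3);Q=Q[Q[:,2]>.008];print(nm,np.percentile(Q,1,0).round(3),np.percentile(Q,99,0).round(3))
E
```

```text
bed ((0.5392677783966064, 0.3723568618297577), (0.3003339469432831, 0.12292245775461197), 16.722593307495117)
[[0.37776673 0.38801005]
 [0.41313624 0.2702861 ]
 [0.7007688  0.35670367]
 [0.6653993  0.4744276 ]]
[[0.6652 0.4725 0.01  ]
 [0.6995 0.3561 0.01  ]
 [0.4155 0.2703 0.01  ]
 [0.3796 0.3873 0.01  ]]
sizes [np.float64(0.1213), np.float64(0.2967), np.float64(0.1223), np.float64(0.2981)]
origin [0.58207193 0.38421741] y [0.95778078 0.28749953] ang 16.70831572519501
bars 233 [-0.0315 -0.0399  0.0202] [0.0286 0.05   0.0346] [-0.0009  0.0046  0.0265]
knob 37 [-0.0095 -0.1642  0.0605] [ 0.0078 -0.1473  0.0855] [ 0.0012 -0.1558  0.0761]
disc 49 [-0.0238 -0.0848  0.0654] [ 0.0242 -0.0632  0.0845] [ 0.0022 -0.068   0.0755]
carr 699 [-0.0458 -0.19    0.03  ] [ 0.044  -0.0816  0.0452] [ 0.0023 -0.1382  0.0378]
enddisc 60 [-0.0254  0.0731  0.0604] [0.0244 0.0807 0.0842] [0.0012 0.0759 0.0733]
lev 31 [ 0.0027 -0.1109  0.1253] [ 0.02   -0.0931  0.16  ] [ 0.0135 -0.1022  0.1506]
cheek 144 [-0.0268  0.0806  0.0704] [0.027  0.1031 0.092 ] [0.0007 0.0912 0.0843]
bar [-0.00504196 -0.0242804 ]
bar [0.0119407  0.02328299]
top 877 mid [ 0.51580684 -0.17848753] len 0.1081714079804161 ang 17.996109896318004 0.07457592675597789 0.0024467533431308587
side 1360 mid [ 0.51600769 -0.17818435] len 0.1094826986529408 ang 18.735901977132382 0.07063881109660261 0.010080426242963883
scoop [ 0.472 -0.013  0.008] [0.541 0.207 0.048]
jig [ 0.423 -0.008  0.021] [0.47  0.046 0.081]
cups [ 0.612 -0.272  0.022] [ 0.678 -0.205  0.072]
spoon [ 0.566 -0.057  0.008] [0.611 0.056 0.151]
box [ 0.573 -0.17   0.043] [0.949 0.253 0.465]
```

Emit:
arm_command(
  moves=[
    [0.31,-0.95,0,0,0,-0.037],
    [0.31,-0.95,0,0,0,-0.037],
    [0.31,-0.95,0,0,0,-0.037],
    [0.31,-0.95,0,0,0,-0.037],
    [0.31,-0.95,0,0,0,-0.037],
    [0.31,-0.95,0,0,0,-0.037],
    [0.31,-0.95,0,0,0,-0.037],
    [0.31,-0.95,0,0,0,-0.037],
    [0.31,-0.95,0,0,0,-0.037],
    [0.31,-0.95,0,0,0,-0.037],
    [0.31,-0.95,0,0,0,-0.037],
    [0.31,-0.95,0,0,0,-0.037],
  ],
  fingers=1,
  newtons=20,
)

```text
time: 1.1
tool_pos: [0.3971, 0.1567, 0.397]
ee_rot: [[0.257, 0.966, -0.007], [0.966, -0.257, 0.007], [0.005, -0.008, -1.0]]
wrist_force: [1.0, 0.3, -0.3]
finger_gap: 0.0873
```

Emit:
arm_command(
  moves=[
    [0.33,-0.93,0,0,0,-0.035],
    [0.33,-0.93,0,0,0,-0.035],
    [0.33,-0.93,0,0,0,-0.035],
    [0.33,-0.93,0,0,0,-0.035],
    [0.33,-0.93,0,0,0,-0.035],
    [0.33,-0.93,0,0,0,-0.035],
    [0.33,-0.93,-0.2,0,0,-0.035],
    [0.33,-0.93,-0.2,0,0,-0.035],
    [0.2,-0.6,-0.2,0,0,-0.03],
    [0,0,-0.1,0,0,0],
    [0,0,0,0,0,0],
  ],
)

```text
time: 2.02
tool_pos: [0.5099, -0.1903, 0.3687]
ee_rot: [[0.963, 0.269, 0.008], [0.269, -0.963, 0.005], [0.009, -0.002, -1.0]]
wrist_force: [-0.2, 0.7, -0.9]
finger_gap: 0.0871
```

```bash
cat >> h.py <<'E'
def goal(x,y,z,ang):
    "remaining shift (units .04) and turn (units pi) to TCP xyz, tool down, jaw axis at ang deg"
    from scipy.spatial.transform import Rotation as Rt
    s=ctrl.get_state(); a=np.radians(ang); Y=np.array([np.cos(a),np.sin(a),0]); Z=np.array([0,0,-1.])
    G=np.stack([np.cross(Y,Z),Y,Z],1); w=Rt.from_matrix(G@s['ee_rot'].T).as_rotvec()
    print('t',s['time'],'pos',s['tool_pos'].round(4),'shift',((np.array([x,y,z])-s['tool_pos'])/.04).round(3),'turn',(w/np.pi).round(4),'F',s['wrist_force'].round(2),'gap',round(s['finger_gap'],4),'j7',s['joints'][6].round(2))
E
python3 -c "
from h import *
goal(.516,-.178,.198,-71.7)"
```

```text
t 2.0167 pos [ 0.5099 -0.1903  0.3687] shift [ 0.153  0.307 -4.267] turn [-0.0015  0.0025  0.0149] F [-0.22  0.75 -0.89] gap 0.0871 j7 -0.72
```

Emit:
arm_command(
  moves=[
    [0.15,0.31,0,-0.0015,0.0025,0.015],
    [0,0,-0.8,0,0,0],
    [0,0,-0.8,0,0,0],
    [0,0,-0.5,0,0,0],
    [0,0,0,0,0,0],
  ],
)

```text
time: 2.43
tool_pos: [0.5184, -0.1671, 0.2838]
ee_rot: [[0.94, 0.341, 0.003], [0.341, -0.94, 0.007], [0.005, -0.005, -1.0]]
wrist_force: [-0.8, 0.7, 1.1]
finger_gap: 0.0869
```

```bash
python3 -c "
from h import *
a,d=cap('side','d.png');cv2.imwrite('pics/d.png',cv2.resize(a[200:330,230:390,::-1],None,fx=4,fy=4))
goal(.516,-.178,.198,-71.7)"
```

```text
t 2.4833 pos [ 0.519  -0.1671  0.2853] shift [-0.076 -0.272 -2.184] turn [-0.0021  0.0018 -0.009 ] F [ 0.37 -0.35 -0.91] gap 0.087 j7 -0.6
```

View pics/d.png

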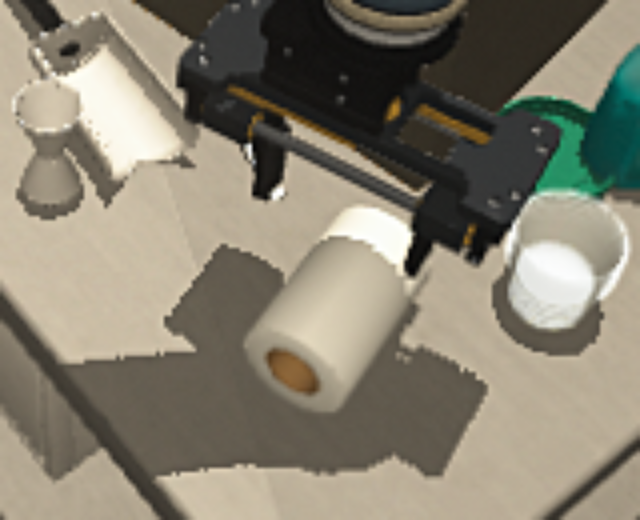

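The fingers straddle the roll, which shows at (330,310) in the crop, and the gripper clears the cups and the jigger. I'll correct the pose and descend.

Emit:
arm_command(
  moves=[
    [-0.07,-0.27,0,-0.002,0.002,-0.009],
    [0,0,0,0,0,0],
    [0,0,-0.5,0,0,0],
    [0,0,-0.6,0,0,0],
    [0,0,-0.5,0,0,0],
    [0,0,-0.3,0,0,0],
    [0,0,0,0,0,0],
  ],
)

```text
time: 3.07
tool_pos: [0.5215, -0.1767, 0.2185]
ee_rot: [[0.947, 0.322, 0.021], [0.322, -0.947, -0.002], [0.019, 0.008, -1.0]]
wrist_force: [-0.8, 0.2, 0.3]
finger_gap: 0.0869
```

```bash
python3 -c "
from h import *
goal(.516,-.178,.198,-71.7)"
```

```text
t 3.0667 pos [ 0.5215 -0.1767  0.2185] shift [-0.136 -0.033 -0.512] turn [ 0.0005  0.0066 -0.0026] F [-0.83  0.24  0.28] gap 0.0869 j7 -0.52
```

Emit:
arm_command(
  moves=[
    [-0.07,-0.02,-0.3,0,0.006,-0.002],
    [-0.06,0,-0.2,0,0,0],
    [0,0,0,0,0,0],
  ],
)

```text
time: 3.32
tool_pos: [0.5173, -0.1782, 0.2]
ee_rot: [[0.949, 0.316, 0.006], [0.316, -0.949, -0.003], [0.004, 0.004, -1.0]]
wrist_force: [-0.6, -0.1, -0.1]
finger_gap: 0.0871
```

Emit:
arm_command(
  moves=[
    [0,0,0,0,0,0],
    [0,0,0,0,0,0],
    [0,0,0,0,0,0],
    [0,0,0,0,0,0],
    [0,0,0,0,0,0],
    [0,0,0,0,0,0],
  ],
  fingers=-0.2,
  newtons=25,
)

```text
time: 3.82
tool_pos: [0.5176, -0.1784, 0.2014]
ee_rot: [[0.949, 0.315, 0.008], [0.315, -0.949, -0.003], [0.006, 0.006, -1.0]]
wrist_force: [0.2, -0.3, -2.4]
finger_gap: 0.0671
```

```bash
python3 -c "
from h import *
goal(.516,-.178,.198,-71.7)"
```

```text
t 3.8167 pos [ 0.5176 -0.1784  0.2014] shift [-0.04   0.01  -0.085] turn [ 0.001   0.0025 -0.0005] F [ 0.23 -0.26 -2.45] gap 0.0671 j7 -0.51
```

Emit:
arm_command(
  moves=[
    [0,0,0.2,0,0,0],
    [0,0,0.5,0,0,0],
    [-0.2,0,0.7,0,0,0],
    [-0.4,0.2,0.8,0,0,0],
    [-0.4,0.4,0.8,0,0,0],
    [-0.4,0.7,0.6,0,0,0],
    [-0.2,0.9,0.4,0,0,0],
    [0,0.9,0.3,0,0,0],
    [0,0.9,0.2,0,0,0],
    [0,0.9,0,0,0,0],
    [0,0.9,0,0,0,0],
    [0,0.9,0,0,0,0],
  ],
)

```text
time: 4.82
tool_pos: [0.4407, 0.0884, 0.3877]
ee_rot: [[0.957, 0.291, -0.006], [0.291, -0.957, 0.003], [-0.004, -0.004, -1.0]]
wrist_force: [1.4, 0.1, -5.3]
finger_gap: 0.0671
```

```bash
python3 -c "
from h import *
goal(.586,.3855,.42,-73.3)"
```

```text
t 4.8167 pos [0.4407 0.0884 0.3877] shift [3.632 7.428 0.806] turn [-0.0009 -0.0018 -0.0013] F [ 1.45  0.13 -5.29] gap 0.0671 j7 -1.45
```

Emit:
arm_command(
  moves=[
    [0,0.9,0.2,0,0,0],
    [0,0.9,0.2,0,0,0],
    [0,0.9,0.2,0,0,0],
    [0,0.9,0.1,0,0,0],
    [0.2,0.8,0.1,0,0,0],
    [0.4,0.8,0,0,0,0],
    [0.6,0.8,0,0,0,0],
    [0.6,0.5,0,0,0,0],
    [0.6,0.2,0,0,0,0],
    [0.5,0,0,0,0,0],
    [0.2,0,0,0,0,0],
    [0,0,0,0,0,0],
  ],
)

```text
time: 5.82
tool_pos: [0.5549, 0.3777, 0.4153]
ee_rot: [[0.951, 0.309, -0.026], [0.309, -0.951, -0.002], [-0.026, -0.006, -1.0]]
wrist_force: [1.0, 0.1, -4.9]
finger_gap: 0.0666
```

```bash
python3 -c "
from h import *
goal(.586,.3855,.42,-73.3)"
```

```text
t 5.8167 pos [0.5549 0.3777 0.4153] shift [0.778 0.194 0.117] turn [ 0.0005 -0.0084 -0.0072] F [ 1.01  0.09 -4.92] gap 0.0666 j7 -1.69
```

Emit:
arm_command(
  moves=[
    [0.4,0.1,0,0,-0.005,-0.004],
    [0.35,0.08,0,0,-0.003,-0.003],
    [0,0,0,0,0,0],
    [0,0,-0.6,0,0,0],
    [0,0,-0.8,0,0,0],
    [0,0,-0.7,0,0,0],
    [0,0,-0.4,0,0,0],
    [0,0,0,0,0,0],
  ],
)

```text
time: 6.48
tool_pos: [0.5768, 0.3801, 0.3128]
ee_rot: [[0.959, 0.284, -0.015], [0.284, -0.959, -0.004], [-0.015, 0.0, -1.0]]
wrist_force: [-0.7, -0.4, -5.2]
finger_gap: 0.0671
```

```bash
python3 -c "
from h import *
a,d=cap('side');b,_=cap('top')
A=cv2.resize(a[90:220,140:260,::-1],None,fx=4,fy=4);B=cv2.resize(b[120:250,110:190,::-1],None,fx=4,fy=4)
cv2.imwrite('pics/e.png',np.hstack([A,B]))
goal(.586,.3855,.2214,-73.3)"
```

```text
t 6.5833 pos [0.5782 0.3806 0.3163] shift [ 0.194  0.122 -2.372] turn [ 0.0003 -0.003   0.0012] F [ 0.12 -0.53 -4.78] gap 0.0665 j7 -1.65
```

View pics/e.png

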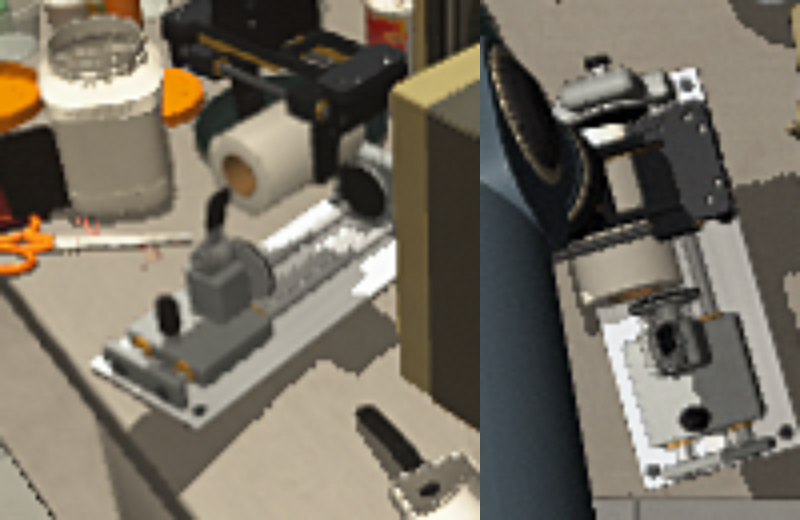

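The roll hangs over the bars between the discs, seen at (265,165) on the left and (625,270) on the right. The gripper clears the box and the lever. I'll correct x and y and lower.

Emit:
arm_command(
  moves=[
    [0.19,0.12,0,0,-0.003,0.001],
    [0,0,0,0,0,0],
    [0,0,-0.5,0,0,0],
    [0,0,-0.6,0,0,0],
    [0,0,-0.5,0,0,0],
    [0,0,-0.3,0,0,0],
    [0,0,0,0,0,0],
    [0,0,0,0,0,0],
  ],
)

```text
time: 7.25
tool_pos: [0.5909, 0.3887, 0.2539]
ee_rot: [[0.957, 0.289, 0.022], [0.289, -0.957, 0.015], [0.026, -0.008, -1.0]]
wrist_force: [0.3, 0.0, -4.9]
finger_gap: 0.067
```

```bash
python3 -c "
from h import *
goal(.586,.3855,.2214,-73.3)"
```

```text
t 7.25 pos [0.5909 0.3887 0.2539] shift [-0.123 -0.079 -0.813] turn [-0.0049  0.0071 -0.0005] F [ 0.34  0.03 -4.92] gap 0.067 j7 -1.62
```

Emit:
arm_command(
  moves=[
    [-0.12,-0.08,0,-0.005,0.007,0],
    [0,0,0,0,0,0],
    [0,0,-0.2,0,0,0],
    [0,0,-0.2,0,0,0],
    [0,0,-0.15,0,0,0],
    [0,0,0,0,0,0],
  ],
)

```text
time: 7.75
tool_pos: [0.5875, 0.386, 0.2363]
ee_rot: [[0.957, 0.289, 0.006], [0.289, -0.957, 0.004], [0.007, -0.002, -1.0]]
wrist_force: [-1.8, 1.0, -5.2]
finger_gap: 0.0673
```

```bash
python3 -c "
from h import *
goal(.586,.3855,.2214,-73.3)"
```

```text
t 7.75 pos [0.5875 0.386  0.2363] shift [-0.037 -0.014 -0.372] turn [-0.0012  0.0019 -0.0006] F [-1.79  1.01 -5.18] gap 0.0673 j7 -1.61
```

Emit:
arm_command(
  moves=[
    [-0.03,0,-0.12,-0.001,0.002,0],
    [0,0,-0.1,0,0,0],
    [0,0,-0.08,0,0,0],
    [0,0,-0.06,0,0,0],
    [0,0,0,0,0,0],
    [0,0,0,0,0,0],
  ],
)

```text
time: 8.25
tool_pos: [0.5866, 0.3861, 0.2218]
ee_rot: [[0.957, 0.29, -0.001], [0.29, -0.957, 0.001], [-0.001, -0.001, -1.0]]
wrist_force: [0.2, 0.4, -5.1]
finger_gap: 0.0668
```

```bash
python3 -c "
from h import *
goal(.586,.3855,.2214,-73.3)"
```

```text
t 8.25 pos [0.5866 0.3861 0.2218] shift [-0.016 -0.015 -0.01 ] turn [-0.0003 -0.0003 -0.0007] F [ 0.15  0.4  -5.08] gap 0.0668 j7 -1.6
```

Emit:
arm_command(
  moves=[
    [0,0,-0.03,0,0,0],
    [0,0,-0.03,0,0,0],
    [0,0,-0.03,0,0,0],
    [0,0,0,0,0,0],
  ],
)

```text
time: 8.58
tool_pos: [0.587, 0.3859, 0.2218]
ee_rot: [[0.957, 0.29, -0.001], [0.29, -0.957, 0.002], [-0.001, -0.003, -1.0]]
wrist_force: [-0.4, -0.0, -4.9]
finger_gap: 0.0666
```

Emit:
arm_command(
  moves=[
    [0,0,-0.08,0,0,0],
    [0,0,-0.08,0,0,0],
    [0,0,0,0,0,0],
  ],
)

```text
time: 8.83
tool_pos: [0.5879, 0.3856, 0.2221]
ee_rot: [[0.957, 0.29, -0.002], [0.29, -0.957, 0.005], [-0.0, -0.005, -1.0]]
wrist_force: [-0.4, 0.0, -6.7]
finger_gap: 0.0669
```

Emit:
arm_command(
  moves=[
    [0,0,-0.12,0,0,0],
    [0,0,-0.12,0,0,0],
  ],
)

```text
time: 9.0
tool_pos: [0.5892, 0.3853, 0.2204]
ee_rot: [[0.957, 0.29, -0.002], [0.29, -0.957, 0.008], [0.001, -0.008, -1.0]]
wrist_force: [-15.7, -6.9, 35.8]
finger_gap: 0.0671
```

```bash
python3 -c "
from h import *
goal(.586,.3855,.2214,-73.3)"
```

```text
t 9.0 pos [0.5892 0.3853 0.2204] shift [-0.081  0.005  0.024] turn [-0.0026 -0.0006 -0.001 ] F [-15.72  -6.9   35.84] gap 0.0671 j7 -1.6
```

Contact with the bars. I'll ease off and release.

Emit:
arm_command(
  moves=[
    [0,0,0.03,0,0,0],
    [0,0,0,0,0,0],
  ],
)

```text
time: 9.17
tool_pos: [0.5898, 0.3854, 0.2231]
ee_rot: [[0.957, 0.29, 0.001], [0.29, -0.957, 0.01], [0.004, -0.01, -1.0]]
wrist_force: [0.1, -0.3, -5.6]
finger_gap: 0.0673
```

Emit:
arm_command(
  moves=[
    [0,0,0,0,0,0],
    [0,0,0,0,0,0],
    [0,0,0,0,0,0],
    [0,0,0,0,0,0],
    [0,0,0,0,0,0],
  ],
  fingers=1,
)

```text
time: 9.58
tool_pos: [0.5909, 0.3861, 0.2213]
ee_rot: [[0.957, 0.29, 0.004], [0.29, -0.957, 0.011], [0.007, -0.009, -1.0]]
wrist_force: [0.7, -0.7, -0.3]
finger_gap: 0.0855
```

```bash
python3 -c "
from h import *
goal(.586,.3855,.2214,-73.3)"
```

```text
t 9.5833 pos [0.5909 0.3861 0.2213] shift [-0.121 -0.014  0.003] turn [-0.0035  0.0014 -0.0008] F [ 0.73 -0.72 -0.27] gap 0.0855 j7 -1.6
```

Emit:
arm_command(
  moves=[
    [0,0,0.3,0,0,0],
    [0,0,0.6,0,0,0],
    [0,0,0.8,0,0,0],
    [0,0,0.8,0,0,0],
    [0,0,0.8,0,0,0],
    [-0.5,-0.2,0.3,0,0,0],
    [-0.9,-0.3,0,0,0,0],
    [-0.9,-0.3,0,0,0,0],
    [-0.9,-0.3,0,0,0,0],
    [-0.9,-0.3,0,0,0,0],
    [-0.7,-0.2,0,0,0,0],
    [0,0,0,0,0,0],
  ],
  fingers=-1,
)

```text
time: 10.58
tool_pos: [0.3933, 0.3157, 0.3791]
ee_rot: [[0.958, 0.285, 0.012], [0.285, -0.958, 0.017], [0.016, -0.012, -1.0]]
wrist_force: [-0.4, 0.1, -1.0]
finger_gap: 0.0153
```

```bash
cat >> h.py <<'E'
O=np.array([.58207,.38422]);YA=np.array([.9578,.2875]);XA=np.array([YA[1],-YA[0]])
def uw(x,y): return O+x*XA+y*YA
def scene(fn=None):
    a,d=cap('top');P=cloud('top',d);P[d==0]=np.nan
    U=np.stack([(P[...,:2]-O)@XA,(P[...,:2]-O)@YA,P[...,2]],-1)
    def S(a,b,e,f,g,h):
        k=(U[...,0]>a)&(U[...,0]<b)&(U[...,1]>e)&(U[...,1]<f)&(U[...,2]>g)&(U[...,2]<h);return U[k]
    for nm,q in dict(roll=S(-.04,.04,-.06,.07,.075,.1),knob=S(-.02,.02,-.19,-.135,.065,.1),disc=S(-.04,.04,-.085,-.0,.06,.082),carr=S(-.06,.06,-.19,-.04,.032,.044),enddisc=S(-.04,.04,.055,.081,.06,.085),lev=S(-.05,.06,-.14,-.06,.125,.2)).items():
        if len(q): print(nm,len(q),np.percentile(q,3,0).round(4),np.percentile(q,97,0).round(4),q.mean(0).round(4))
    if fn: cv2.imwrite('pics/'+fn,cv2.resize(a[120:250,110:200,::-1],None,fx=4,fy=4))
    return a,U
E
python3 -c "
from h import *
scene('f.png');a,_=cap('side');cv2.imwrite('pics/f2.png',cv2.resize(a[70:220,140:260,::-1],None,fx=4,fy=4))
f=cv2.imread('pics/f.png');g=cv2.imread('pics/f2.png');cv2.imwrite('pics/f3.png',np.hstack([f[:520],g[:520]]))
print(uw(0,-.18));goal(*uw(0,-.18),.234,-73.3)"
```

```text
roll 701 [-0.0255 -0.0476  0.0759] [0.0243 0.0559 0.0906] [0.0009 0.0039 0.084 ]
knob 11 [-0.0059 -0.1534  0.0702] [ 0.0063 -0.1487  0.0834] [ 0.0009 -0.1511  0.0788]
disc 242 [-0.0308 -0.0759  0.0609] [ 0.0312 -0.0027  0.0817] [ 0.0051 -0.0374  0.0737]
carr 537 [-0.042  -0.1833  0.0336] [ 0.0418 -0.05    0.0425] [ 0.003  -0.1241  0.0381]
enddisc 86 [-0.0267  0.0554  0.0614] [0.0258 0.0794 0.0847] [0.0011 0.0706 0.0744]
lev 30 [ 0.0061 -0.1104  0.1314] [ 0.0191 -0.0937  0.1568] [ 0.0138 -0.102   0.151 ]
[0.409666 0.33247 ]
t 10.6833 pos [0.3972 0.3171 0.3801] shift [ 0.313  0.385 -3.654] turn [-0.0059  0.0058  0.0012] F [-0.2   0.23  0.67] gap 0.0069 j7 -1.87
```

View pics/f3.png

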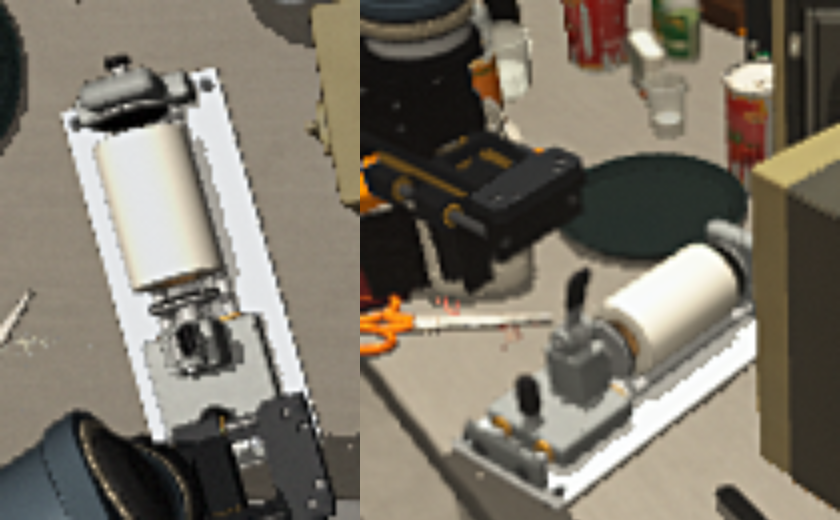

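The roll lies level on both bars, at (155,205) in the left crop, between the two discs. Next I push the knob from behind with closed fingers.

Emit:
arm_command(
  moves=[
    [0.1,0.29,0,-0.006,0.006,0.001],
    [0,0,0,0,0,0],
    [0,0,-0.6,0,0,0],
    [0,0,-0.8,0,0,0],
    [0,0,-0.8,0,0,0],
    [0,0,-0.5,0,0,0],
    [0,0,0,0,0,0],
  ],
)

```text
time: 11.27
tool_pos: [0.4114, 0.3303, 0.2741]
ee_rot: [[0.96, 0.281, 0.018], [0.281, -0.96, 0.01], [0.02, -0.005, -1.0]]
wrist_force: [0.5, 0.1, -0.4]
finger_gap: 0.0004
```

```bash
python3 -c "
from h import *
goal(*uw(.001,-.19),.237,-73.3)"
```

```text
t 11.2667 pos [0.4114 0.3303 0.2741] shift [-0.276 -0.042 -0.928] turn [-0.0033  0.0058  0.0022] F [ 0.5   0.05 -0.41] gap 0.0004 j7 -1.76
```

Emit:
arm_command(
  moves=[
    [-0.28,-0.04,0,-0.003,0.006,0.002],
    [0,0,0,0,0,0],
    [0,0,0,0,0,0],
  ],
)

```text
time: 11.52
tool_pos: [0.4022, 0.3283, 0.2752]
ee_rot: [[0.959, 0.284, 0.0], [0.284, -0.959, -0.001], [0.0, 0.001, -1.0]]
wrist_force: [0.1, -0.1, 0.4]
finger_gap: 0.0001
```

```bash
python3 -c "
from h import *
goal(*uw(.001,-.19),.237,-73.3)"
```

```text
t 11.5167 pos [0.4022 0.3283 0.2752] shift [-0.045  0.008 -0.956] turn [0.0002 0.0001 0.001 ] F [ 0.13 -0.13  0.39] gap 0.0001 j7 -1.77
```

Emit:
arm_command(
  moves=[
    [-0.04,0,-0.3,0,0,0.001],
    [0,0,-0.35,0,0,0],
    [0,0,-0.3,0,0,0],
    [0,0,0,0,0,0],
    [0,0,0,0,0,0],
  ],
)

```text
time: 11.93
tool_pos: [0.4034, 0.3307, 0.2442]
ee_rot: [[0.957, 0.288, 0.012], [0.288, -0.957, 0.012], [0.015, -0.008, -1.0]]
wrist_force: [1.0, -0.0, 0.9]
finger_gap: 0.0002
```

```bash
python3 -c "
from h import *
goal(*uw(.001,-.19),.237,-73.3)"
```

```text
t 11.9333 pos [0.4034 0.3307 0.2442] shift [-0.075 -0.051 -0.181] turn [-0.0039  0.0037 -0.0004] F [ 1.03 -0.    0.93] gap 0.0002 j7 -1.73
```

Emit:
arm_command(
  moves=[
    [0.0,-0.04,-0.05,-0.004,0.004,0],
    [0.08,0.02,0,0,0,0],
    [0.08,0.02,0,0,0,0],
    [0.06,0.02,0,0,0,0],
  ],
)

```text
time: 12.27
tool_pos: [0.4137, 0.3324, 0.2461]
ee_rot: [[0.957, 0.289, 0.002], [0.289, -0.957, 0.004], [0.003, -0.003, -1.0]]
wrist_force: [-0.7, 0.4, -0.2]
finger_gap: 0.0003
```

```bash
cat >> h.py <<'E'
def st():
    s=ctrl.get_state();p=s['tool_pos'][:2]-O;F=s['wrist_force']
    print('t',round(s['time'],2),'ux %.4f uy %.4f z %.4f'%(p@XA,p@YA,s['tool_pos'][2]),'Fx %.1f Fy %.1f Fz %.1f'%(F[:2]@XA,F[:2]@YA,F[2]),'tilt x,y %.3f %.3f'%(s['ee_rot'][:2,2]@XA,s['ee_rot'][:2,2]@YA),'yaw',np.degrees(np.arctan2(s['ee_rot'][1,1],s['ee_rot'][0,1])).round(2),'tip uy %.4f'%((p+s['ee_rot'][:2,2]*.17)@YA))
E
python3 -c "
from h import *
st()"
```

```text
t 12.27 ux 0.0013 uy -0.1762 z 0.2461 Fx -0.6 Fy -0.6 Fz -0.2 tilt x,y -0.003 0.003 yaw -73.19 tip uy -0.1757
```

Emit:
arm_command(
  moves=[
    [0.058,0.017,0,0,0,0],
    [0.058,0.017,0,0,0,0],
    [0.058,0.017,0,0,0,0],
  ],
)

```text
time: 12.52
tool_pos: [0.4203, 0.3344, 0.2463]
ee_rot: [[0.957, 0.289, -0.003], [0.289, -0.957, 0.002], [-0.002, -0.003, -1.0]]
wrist_force: [-2.9, -0.4, 2.1]
finger_gap: 0.0006
```

```bash
python3 -c "
from h import *
st()"
```

```text
t 12.52 ux 0.0012 uy -0.1692 z 0.2463 Fx -0.4 Fy -2.9 Fz 2.1 tilt x,y -0.003 -0.002 yaw -73.18 tip uy -0.1695
```

Emit:
arm_command(
  moves=[
    [0.058,0.017,0,0,0,0],
    [0.058,0.017,0,0,0,0],
    [0.058,0.017,0,0,0,0],
    [0.058,0.017,0,0,0,0],
    [0.058,0.017,0,0,0,0],
  ],
)

```text
time: 12.93
tool_pos: [0.4317, 0.3379, 0.246]
ee_rot: [[0.957, 0.29, -0.008], [0.29, -0.957, 0.001], [-0.008, -0.003, -1.0]]
wrist_force: [-6.2, -1.7, 4.4]
finger_gap: 0.001
```

```bash
python3 -c "
from h import *
st()"
```

```text
t 12.93 ux 0.0011 uy -0.1574 z 0.2460 Fx -0.2 Fy -6.4 Fz 4.4 tilt x,y -0.003 -0.008 yaw -73.13 tip uy -0.1586
```

Emit:
arm_command(
  moves=[
    [0.05,0.015,0,0,0.002,0],
    [0.05,0.015,0,0,0,0],
    [0.05,0.015,0,0,0,0],
  ],
)

```text
time: 13.18
tool_pos: [0.4364, 0.3393, 0.2456]
ee_rot: [[0.957, 0.291, -0.023], [0.291, -0.957, -0.002], [-0.023, -0.004, -1.0]]
wrist_force: [-6.0, -1.0, 4.6]
finger_gap: 0.0002
```

```bash
python3 -c "
from h import *
st();scene('g.png')"
```

```text
t 13.18 ux 0.0012 uy -0.1524 z 0.2456 Fx -0.8 Fy -6.1 Fz 4.6 tilt x,y -0.004 -0.023 yaw -73.11 tip uy -0.1563
roll 707 [-0.0247 -0.0475  0.0761] [0.0239 0.0591 0.09  ] [0.0006 0.0054 0.0839]
disc 258 [-0.0302 -0.0791  0.0616] [ 0.0314 -0.0025  0.0817] [ 0.0066 -0.0377  0.074 ]
carr 286 [-0.0371 -0.1877  0.0337] [ 0.0419 -0.0701  0.0422] [ 0.0175 -0.1084  0.038 ]
enddisc 100 [-0.0295  0.0555  0.0612] [0.0302 0.0794 0.0841] [0.0023 0.069  0.0748]
lev 137 [ 0.0077 -0.1378  0.1423] [ 0.0564 -0.0784  0.1781] [ 0.0292 -0.1191  0.1605]
```

Emit:
arm_command(
  moves=[
    [0.03,0.009,0,0,-0.0025,0],
    [0.03,0.009,0,0,-0.0025,0],
    [0.03,0.009,0,0,-0.002,0],
  ],
)

```text
time: 13.48
tool_pos: [0.4384, 0.3408, 0.2454]
ee_rot: [[0.957, 0.291, -0.009], [0.291, -0.957, -0.004], [-0.01, 0.001, -1.0]]
wrist_force: [-6.6, -1.4, 5.6]
finger_gap: 0.0003
```

```bash
python3 -c "
from h import *
st()"
```

```text
t 13.48 ux 0.0003 uy -0.1501 z 0.2454 Fx -0.6 Fy -6.7 Fz 5.6 tilt x,y 0.001 -0.010 yaw -73.06 tip uy -0.1518
```

Emit:
arm_command(
  moves=[
    [0.04,0.012,0,0,-0.001,0],
    [0.04,0.012,0,0,-0.001,0],
  ],
)

```text
time: 13.65
tool_pos: [0.4403, 0.3417, 0.2453]
ee_rot: [[0.956, 0.292, -0.009], [0.292, -0.956, -0.005], [-0.01, 0.003, -1.0]]
wrist_force: [-6.3, -1.0, 4.5]
finger_gap: 0.0006
```

```bash
python3 -c "
from h import *
st()"
```

```text
t 13.65 ux -0.0000 uy -0.1481 z 0.2453 Fx -0.8 Fy -6.3 Fz 4.5 tilt x,y 0.003 -0.010 yaw -73.01 tip uy -0.1498
```

Emit:
arm_command(
  moves=[
    [0.04,0.012,0,0,-0.001,0],
    [0.04,0.012,0,0,-0.001,0],
  ],
)

```text
time: 13.82
tool_pos: [0.4422, 0.3425, 0.2452]
ee_rot: [[0.956, 0.293, -0.009], [0.293, -0.956, -0.007], [-0.01, 0.004, -1.0]]
wrist_force: [-5.8, -1.3, 6.0]
finger_gap: 0.0007
```

```bash
python3 -c "
from h import *
st()"
```

```text
t 13.82 ux -0.0003 uy -0.1460 z 0.2452 Fx -0.4 Fy -5.9 Fz 6.0 tilt x,y 0.004 -0.010 yaw -72.97 tip uy -0.1477
```

Emit:
arm_command(
  moves=[
    [0.04,0.012,0,0,-0.001,0],
    [0.04,0.012,0,0,-0.001,0],
    [0.04,0.012,0,0,-0.001,0],
  ],
)

```text
time: 14.07
tool_pos: [0.4451, 0.3438, 0.245]
ee_rot: [[0.956, 0.294, -0.008], [0.294, -0.956, -0.01], [-0.011, 0.007, -1.0]]
wrist_force: [-7.9, -1.9, 8.0]
finger_gap: 0.0006
```

```bash
python3 -c "
from h import *
st();scene('g.png')"
```

```text
t 14.07 ux -0.0007 uy -0.1428 z 0.2450 Fx -0.4 Fy -8.1 Fz 8.0 tilt x,y 0.007 -0.011 yaw -72.92 tip uy -0.1447
roll 691 [-0.0255 -0.0404  0.0762] [0.0235 0.0667 0.0905] [0.0003 0.0132 0.084 ]
disc 242 [-0.0296 -0.0805  0.0611] [ 0.0316 -0.0025  0.0816] [ 0.0064 -0.0349  0.0739]
carr 360 [-0.0386 -0.1887  0.0334] [ 0.0406 -0.0574  0.0424] [ 0.0122 -0.1099  0.038 ]
enddisc 129 [-0.03    0.0558  0.0634] [0.0309 0.0797 0.0846] [0.0044 0.0673 0.077 ]
lev 168 [ 0.0073 -0.1375  0.1417] [ 0.0565 -0.0695  0.1783] [ 0.0284 -0.1129  0.1598]
```

Emit:
arm_command(
  moves=[
    [0.035,0.01,0,0,-0.001,0],
    [0.035,0.01,0,0,-0.001,0],
  ],
)

```text
time: 14.28
tool_pos: [0.4457, 0.3444, 0.2447]
ee_rot: [[0.956, 0.295, -0.012], [0.295, -0.956, -0.012], [-0.015, 0.008, -1.0]]
wrist_force: [-7.6, -1.6, 6.9]
finger_gap: 0.0002
```

```bash
python3 -c "
from h import *
st()"
```

```text
t 14.28 ux -0.0011 uy -0.1421 z 0.2447 Fx -0.6 Fy -7.8 Fz 6.9 tilt x,y 0.008 -0.015 yaw -72.86 tip uy -0.1446
```

Emit:
arm_command(
  moves=[
    [0.035,0.01,0,0,-0.001,0],
    [0.035,0.01,0,0,-0.001,0],
  ],
)

```text
time: 14.45
tool_pos: [0.4463, 0.3449, 0.2445]
ee_rot: [[0.955, 0.295, -0.015], [0.295, -0.955, -0.015], [-0.019, 0.01, -1.0]]
wrist_force: [-7.4, -1.5, 6.1]
finger_gap: 0.0006
```

```bash
python3 -c "
from h import *
st()"
```

```text
t 14.45 ux -0.0014 uy -0.1414 z 0.2445 Fx -0.7 Fy -7.5 Fz 6.1 tilt x,y 0.010 -0.019 yaw -72.82 tip uy -0.1446
```

Emit:
arm_command(
  moves=[
    [0.035,0.01,0,0.001,-0.0025,0],
    [0.035,0.01,0,0.001,-0.0025,0],
  ],
)

```text
time: 14.62
tool_pos: [0.446, 0.3447, 0.2439]
ee_rot: [[0.955, 0.296, -0.013], [0.296, -0.955, -0.014], [-0.016, 0.009, -1.0]]
wrist_force: [-8.9, -3.2, 8.6]
finger_gap: 0.0002
```

```bash
python3 -c "
from h import *
st()"
```

```text
t 14.62 ux -0.0013 uy -0.1417 z 0.2439 Fx 0.5 Fy -9.4 Fz 8.6 tilt x,y 0.010 -0.016 yaw -72.77 tip uy -0.1444
```

Emit:
arm_command(
  moves=[
    [0.04,0.01,0,0.001,-0.003,0],
    [0.04,0.01,0,0.001,-0.003,0],
  ],
)

```text
time: 14.78
tool_pos: [0.4454, 0.3446, 0.2433]
ee_rot: [[0.955, 0.297, -0.009], [0.297, -0.955, -0.012], [-0.012, 0.009, -1.0]]
wrist_force: [-9.3, -3.2, 8.8]
finger_gap: 0.0006
```

```bash
python3 -c "
from h import *
st();scene('g.png')"
```

```text
t 14.78 ux -0.0013 uy -0.1423 z 0.2433 Fx 0.4 Fy -9.9 Fz 8.8 tilt x,y 0.009 -0.012 yaw -72.71 tip uy -0.1444
roll 708 [-0.0255 -0.0407  0.0761] [0.0238 0.0673 0.0909] [0.0004 0.0126 0.0839]
disc 245 [-0.0297 -0.0809  0.0606] [ 0.0307 -0.0022  0.0817] [ 0.0051 -0.0361  0.074 ]
carr 363 [-0.0387 -0.1888  0.0338] [ 0.0416 -0.0583  0.0426] [ 0.0123 -0.1111  0.0381]
enddisc 124 [-0.0292  0.0557  0.0624] [0.0311 0.0794 0.0847] [0.0053 0.0672 0.0775]
lev 168 [ 0.0075 -0.1372  0.1387] [ 0.0553 -0.0685  0.1767] [ 0.0281 -0.1126  0.1585]
```

```bash
python3 -c "
from h import *
a,d=cap('side');b=np.load('last_top.npz')['im']
A=cv2.resize(a[110:180,170:260,::-1],None,fx=6,fy=6,interpolation=2);B=cv2.resize(b[125:210,125:170,::-1],None,fx=5,fy=5,interpolation=2)
cv2.imwrite('pics/h.png',np.hstack([A,B[:420]]))"
```

```text
(no output)
```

View pics/h.png

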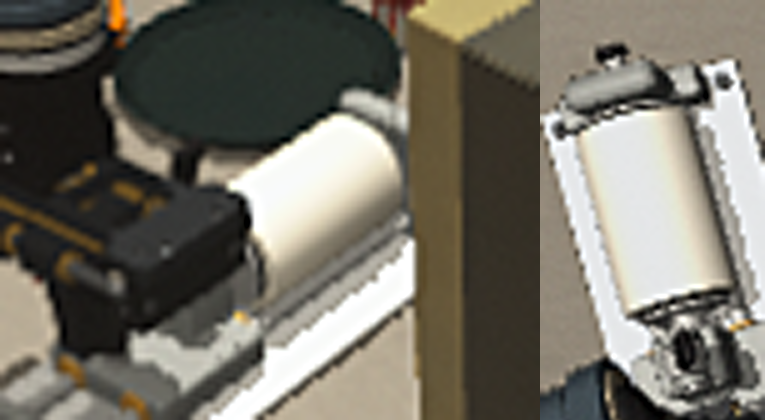

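The roll now touches the end disc at about (640,110), and the pressing disc sits against its near end at (680,305). Force rises while the tip stays still. One slightly firmer push should confirm that it is snug.

Emit:
arm_command(
  moves=[
    [0.05,0.014,0,0.001,-0.003,0],
    [0.05,0.014,0,0.001,-0.003,0],
  ],
)

```text
time: 15.05
tool_pos: [0.4451, 0.3446, 0.2425]
ee_rot: [[0.954, 0.298, -0.007], [0.298, -0.954, -0.012], [-0.01, 0.009, -1.0]]
wrist_force: [-10.8, -3.7, 9.7]
finger_gap: -0.0001
```

```bash
python3 -c "
from h import *
st()"
```

```text
t 15.05 ux -0.0014 uy -0.1426 z 0.2425 Fx 0.5 Fy -11.4 Fz 9.7 tilt x,y 0.010 -0.010 yaw -72.64 tip uy -0.1443
```

Emit:
arm_command(
  moves=[
    [0.07,0.02,0,0.001,-0.004,0],
    [0.07,0.02,0,0.001,-0.004,0],
  ],
)

```text
time: 15.22
tool_pos: [0.4449, 0.3448, 0.2415]
ee_rot: [[0.954, 0.3, -0.003], [0.3, -0.954, -0.013], [-0.007, 0.011, -1.0]]
wrist_force: [-14.1, -4.4, 12.8]
finger_gap: 0.0004
```

```bash
python3 -c "
from h import *
st()"
```

```text
t 15.22 ux -0.0017 uy -0.1427 z 0.2415 Fx 0.2 Fy -14.7 Fz 12.8 tilt x,y 0.011 -0.007 yaw -72.55 tip uy -0.1439
```

Emit:
arm_command(
  moves=[
    [-0.1,-0.03,0,0,0,0],
    [-0.2,-0.06,0,0,0,0],
    [-0.3,-0.09,0,0,0,0],
    [-0.1,-0.03,0.2,0,0,0],
    [0,0,0.7,0,0,0],
    [0,0,0.9,0,0,0],
    [0,0,0.9,0,0,0],
    [0,0,0.7,0,0,0],
    [0,0,0.1,0,0,0],
    [0,0,0,0,0,0],
  ],
)

```text
time: 16.05
tool_pos: [0.4193, 0.3349, 0.3909]
ee_rot: [[0.955, 0.296, 0.014], [0.296, -0.955, -0.006], [0.012, 0.01, -1.0]]
wrist_force: [-0.4, -0.5, -0.3]
finger_gap: 0.0
```

```bash
python3 -c "
from h import *
st();scene('i.png')
goal(*uw(.055,-.08),.375,-73.3)"
```

```text
t 16.05 ux 0.0004 uy -0.1700 z 0.3909 Fx 0.3 Fy -0.5 Fz -0.3 tilt x,y 0.010 0.012 yaw -72.78 tip uy -0.1680
roll 696 [-0.0253 -0.0392  0.0763] [0.0239 0.0665 0.0902] [0.0004 0.0135 0.0839]
disc 237 [-0.0305 -0.0819  0.0612] [ 0.0308 -0.0028  0.0816] [ 0.0051 -0.0361  0.0743]
carr 402 [-0.0421 -0.1379  0.0336] [ 0.0414 -0.0592  0.0426] [ 0.0014 -0.0929  0.038 ]
enddisc 109 [-0.0302  0.0554  0.0624] [0.0304 0.0799 0.0845] [0.0045 0.0675 0.077 ]
lev 31 [ 0.0044 -0.0828  0.1338] [ 0.0199 -0.0655  0.1596] [ 0.0137 -0.0746  0.1516]
t 16.1 pos [0.4195 0.3349 0.3906] shift [ 2.543 -0.659 -0.389] turn [ 0.0021  0.0046 -0.0028] F [0.47 1.11 1.34] gap 0.0008 j7 -1.85
```

Emit:
arm_command(
  moves=[
    [0.2,-0.08,0,0,0,0.038],
    [0.2,-0.08,0,0,0,0.038],
    [0.2,-0.08,0,0,0,0.038],
    [0.2,-0.08,0,0,0,0.038],
    [0.2,-0.06,0,0,0,0.038],
    [0.2,-0.06,0,0,0,0.038],
    [0.2,-0.05,0,0,0,0.038],
    [0.2,0,0,0,0,0.038],
    [0.2,0,0,0,0,0.038],
    [0.2,0,0,0,0,0.038],
    [0.2,0,0,0,0,0.038],
    [0.2,0,0,0,0,0.038],
  ],
)

```text
time: 17.1
tool_pos: [0.5167, 0.3127, 0.3706]
ee_rot: [[-0.226, 0.974, 0.003], [0.974, 0.226, -0.01], [-0.01, 0.0, -1.0]]
wrist_force: [-0.8, -0.0, 0.1]
finger_gap: 0.0002
```

```bash
python3 -c "
from h import *
st()
goal(*uw(.05,-.076),.312,16.7)"
```

```text
t 17.1 ux 0.0497 uy -0.0832 z 0.3706 Fx -0.2 Fy -0.8 Fz 0.1 tilt x,y 0.010 -0.000 yaw 13.04 tip uy -0.0832
t 17.1 pos [0.5167 0.3127 0.3706] shift [ 0.173  0.045 -1.466] turn [0.0031 0.0009 0.0203] F [-0.79 -0.02  0.08] gap 0.0002 j7 -0.28
```

Emit:
arm_command(
  moves=[
    [0.1,0.04,0,0.003,0.001,0.018],
    [0,0,0,0,0,0],
    [0,0,-0.4,0,0,0],
    [0,0,-0.5,0,0,0],
    [0,0,-0.4,0,0,0],
    [0,0,0,0,0,0],
  ],
)

```text
time: 17.6
tool_pos: [0.5218, 0.3116, 0.3082]
ee_rot: [[-0.276, 0.961, -0.007], [0.961, 0.276, -0.007], [-0.005, -0.009, -1.0]]
wrist_force: [-0.8, -0.5, 0.1]
finger_gap: 0.0005
```

```bash
python3 -c "
from h import *
st()
goal(*uw(.05,-.076),.312,16.7)"
```

```text
t 17.6 ux 0.0522 uy -0.0786 z 0.3082 Fx 0.3 Fy -0.9 Fz 0.1 tilt x,y 0.005 -0.009 yaw 16.0 tip uy -0.0801
t 17.6 pos [0.5218 0.3116 0.3082] shift [0.046 0.071 0.095] turn [ 0.0024 -0.0023  0.0039] F [-0.77 -0.49  0.07] gap 0.0005 j7 -0.2
```

Emit:
arm_command(
  moves=[
    [-0.03,0.2,0.08,0.002,-0.002,0.004],
    [-0.05,0.19,0.08,0,0,0],
    [-0.057,0.19,0.05,0,0,0],
    [-0.057,0.19,0,0,0,0],
    [-0.057,0.19,0,0,0,0],
  ],
)

```text
time: 18.02
tool_pos: [0.5112, 0.3514, 0.3179]
ee_rot: [[-0.284, 0.959, -0.001], [0.959, 0.284, -0.004], [-0.003, -0.002, -1.0]]
wrist_force: [-0.6, -2.4, -0.9]
finger_gap: 0.0005
```

```bash
python3 -c "
from h import *
st()"
```

```text
t 18.02 ux 0.0110 uy -0.0773 z 0.3179 Fx 2.1 Fy -1.3 Fz -0.9 tilt x,y 0.003 -0.002 yaw 16.47 tip uy -0.0777
```

Emit:
arm_command(
  moves=[
    [-0.049,0.163,0,0,0,0],
    [-0.049,0.163,-0.04,0,0,0],
    [-0.049,0.163,-0.07,0,0,0],
    [-0.043,0.144,-0.1,0,0,0],
    [-0.043,0.144,-0.12,0,0,0],
    [-0.043,0.144,-0.13,0,0,0],
  ],
)

```text
time: 18.52
tool_pos: [0.4996, 0.3906, 0.3005]
ee_rot: [[-0.283, 0.959, 0.002], [0.959, 0.283, -0.007], [-0.007, 0.0, -1.0]]
wrist_force: [1.9, -2.9, 0.9]
finger_gap: 0.0006
```

```bash
python3 -c "
from h import *
st()"
```

```text
t 18.52 ux -0.0298 uy -0.0771 z 0.3005 Fx 3.4 Fy 1.0 Fz 0.9 tilt x,y 0.007 0.000 yaw 16.44 tip uy -0.0771
```

Emit:
arm_command(
  moves=[
    [-0.017,0.057,-0.12,0,0,0],
    [-0.014,0.048,-0.14,0,0,0],
    [-0.008,0.028,-0.14,0,0,0],
    [0,0,-0.14,0,0,0],
  ],
)

```text
time: 18.85
tool_pos: [0.4963, 0.401, 0.2762]
ee_rot: [[-0.286, 0.958, 0.002], [0.958, 0.286, -0.001], [-0.001, 0.002, -1.0]]
wrist_force: [-1.1, -3.6, 15.5]
finger_gap: 0.0004
```

```bash
python3 -c "
from h import *
st()"
```

```text
t 18.85 ux -0.0407 uy -0.0773 z 0.2762 Fx 3.1 Fy -2.1 Fz 15.5 tilt x,y 0.001 0.002 yaw 16.64 tip uy -0.0770
```

The lever looks level against its stop. I'll back off and check.

Emit:
arm_command(
  moves=[
    [0,0,0.2,0,0,0],
    [0,0,0.5,0,0,0],
    [0,0,0.8,0,0,0],
    [0,0,0.8,0,0,0],
    [-0.3,0,0.8,0,0,0],
    [-0.8,0,0.2,0,0,0],
    [-0.9,0,0,0,0,0],
    [-0.6,0,0,0,0,0],
    [0,0,0,0,0,0],
  ],
)

```text
time: 19.6
tool_pos: [0.3887, 0.4014, 0.4122]
ee_rot: [[-0.282, 0.959, 0.0], [0.959, 0.282, 0.006], [0.005, 0.002, -1.0]]
wrist_force: [-0.5, -0.1, 0.1]
finger_gap: 0.0001
```

```bash
python3 -c "
from h import *
st();b,U=scene()
q=U[(abs(U[...,1]+.077)<.014)&(U[...,0]>-.09)&(U[...,0]<-.02)&(U[...,2]>.05)&(U[...,2]<.13)];print('lever',len(q),q.min(0),q.max(0),q.mean(0))
a,d=cap('side')
A=cv2.resize(a[90:220,150:260,::-1],None,fx=4,fy=4);B=cv2.resize(b[120:250,110:200,::-1],None,fx=4,fy=4)
cv2.imwrite('pics/k.png',np.hstack([A,B]))"
```

```text
t 19.6 ux -0.0720 uy -0.1803 z 0.4122 Fx -0.0 Fy -0.5 Fz 0.1 tilt x,y -0.005 0.002 yaw 16.39 tip uy -0.1800
roll 708 [-0.0255 -0.0405  0.0758] [0.0248 0.0659 0.091 ] [0.0008 0.013  0.0838]
knob 1 [ 0.0036 -0.1352  0.0747] [ 0.0036 -0.1352  0.0747] [ 0.0036 -0.1352  0.0747]
disc 239 [-0.0305 -0.0795  0.0614] [ 0.0313 -0.0024  0.0817] [ 0.0063 -0.0333  0.074 ]
carr 663 [-0.0411 -0.188   0.0334] [ 0.0415 -0.0599  0.0425] [ 0.0035 -0.1146  0.0378]
enddisc 115 [-0.0299  0.0563  0.0636] [0.0309 0.0799 0.0844] [0.0046 0.0679 0.0772]
lever 111 [-0.0685042  -0.0859564   0.07648362] [-0.02008969 -0.06316341  0.10116883] [-0.04551901 -0.07388349  0.09366582]
```

View pics/k.png

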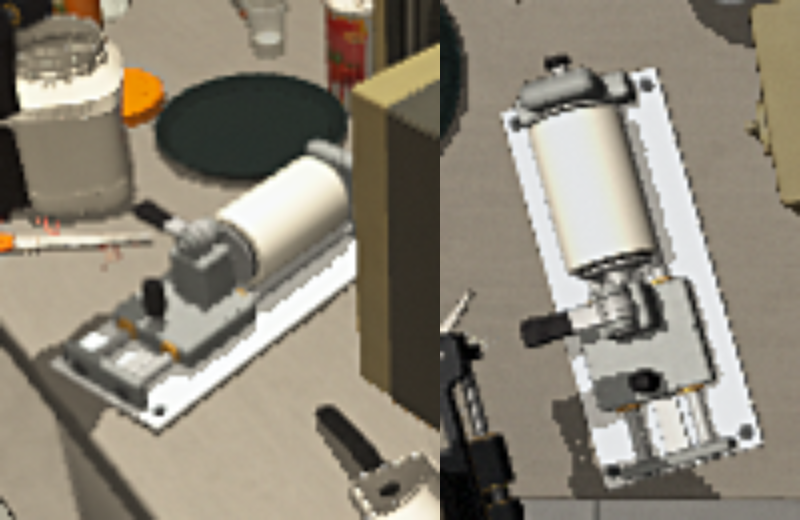

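The lever lies level, with its paddle at (545,330) in the right crop, and the roll sits between both discs. The robot is clear of everything, so I'm handing in.

```bash
python3 -c "
from h import *
print(ctrl.close_job())"
```

```text
the job is handed in; nothing more can be done
None
```

The roll is fitted and clamped in the unwinder, and the job was handed in at about 20 s of the 72 s allowed. The hand-in gives no verdict, so I have only my own checks.

- **Roll:** I laid it on both bars and let it go at rest. While lowering it, the roll met the bars with about 36–40 N at the wrist for a moment. In the last picture its middle is about 1 mm off the bars' middle plane and 13 mm along y.
- **Carriage:** I pushed it up by the knob with closed fingers, about 27 mm. It stalled with the roll against the end disc, and the push then rose to 14.7 N with almost no further movement. Taking off about 3 N of drag, the pressing disc was at roughly 12 N, within the limit of 15 N.
- **Lever:** I flipped it over, and it lies level at its stop. The depth readings put it about 94 mm above the worktop, on the -x side.
- **Surroundings:** I saw no contact with the cups, jigger or scoop, but I did not measure them again at the end. The wrist force was near zero before hand-in, with the gripper clear of everything.

**Checks that failed or disagreed:**
- I could not measure the final clamp force. It is inferred from the snug fit and the lever being at its stop.
- The disc's position worked out from my fingertip reading was about 9 mm off the one from the roll's near end, and 5 mm off when worked out from the lever. I relied on the force stall and the picture for snugness.

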